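# Seat a circuit module in the test jig and snap the hold-down clamp over

### The job

Without picking anything up, push the blue circuit module along its channel in the test jig with the fingertips until it is fully home against the end stop. Then flip the red-knobbed clamp lever over past its centre, so that it snaps down and its rubber pad clamps the module. Leave everything else on the bench where it is.

Things in the scene. Friction and masses are not known exactly. Their poses are not given: they have to be found in the camera images.
- jig: test jig fixed to the bench: aluminium base plate 290 mm long (jig x -150 to +140), 110 wide, 12 thick. Origin on the bench surface, z up. The module is pushed along jig +x between two white rails (68 mm apart, tops 22 mm above the bench) to a steel end stop (face at jig x = +15, top 32 mm above the bench). Position differs; yaw is 60 to 118 degrees
- module_center (a point): centre of the loose blue metal-cased circuit module, green board on top, 90 mm long (its x), 64 wide, 30 high, 0.25 to 0.5 kg. It lies in the jig's channel on the base plate (underside 12, top 42 mm above the bench), 2 mm play each side, 35 to 65 mm short of home; its axes are along the jig's
- module: the same blue module, origin at the centre of its underside
- home (a point): fixed point of the jig: where the module's centre is when the module is fully home against the end stop (jig x = -30, y = 0, z = 27 mm); axes as the jig's
- lever_knob (a point): centre of the red ball knob (26 mm diameter) on the clamp lever, a steel rod 10 mm thick, 90 mm from pivot to knob centre. It swings in the jig's upright x-z plane at y = 0. Open, it leans 35 degrees towards jig +x (away from the module), knob centre about 131 mm above the bench and 52 mm beyond the pivot
- clamp_pivot (a point): fixed point of the jig: the clamp lever's axis, along jig y (jig x = +55, z = 58 mm), between two steel cheeks (jig x 38 to 72, y within +/-21, tops 74 mm above the bench)
- clamp (a joint): clamp lever angle, rad: 0 = open (leaning to jig +x), grows as the knob goes towards jig -x (over the module). A spring holds it open below the centre at about 0.62 and throws it over by itself beyond; starting it takes about 4 N at the knob. Stops at 0 and 1.24; on a seated module it rests at about 1.16. Open, its hold-down arm stands up on the module's side of the rod
- pad (a point): middle of the pressing face of the black rubber pad, 16 mm diameter, at the end of the 58 mm hold-down arm, which is one piece with the lever and comes down on the front end of the module as the lever goes over
- spare: grey spare module of the same size as the blue one (90 x 64 x 30 mm, origin under its centre), lying on the bench beside the jig. Leave it
- solder_spool: aluminium-coloured solder spool, 52 mm diameter, 40 mm high, standing beside the jig near the lever (origin under its centre). Leave it
- screwdriver: screwdriver lying on the bench. Leave it
- mug: white mug, 80 mm diameter, 90 mm high. Leave it
- flux_bottle: small white bottle with a red cap, 40 mm diameter, 85 mm high. Leave it
- tape_reel: black tape reel lying flat, 126 mm diameter, 12 mm thick. Leave it
- multimeter: yellow multimeter lying flat, 150 x 75 x 35 mm. Leave it
Things that resemble listed ones, but are neither listed nor needed, are in the scene too. Of the things shaped like the module, the blue one is meant.

How it is judged (in metres and radians):
On the way, in this order (a step that is already met when the one before it is completed fails the run):
1. the module is home against the end stop (within 3.5 mm) with the lever still open (x of module_center in the frame of jig above -0.0335 m and value of joint clamp below 0.4 rad), for 0.2 s.
2. the lever has snapped over and the pad presses on the module (x of module_center in the frame of jig above -0.0335 m and value of joint clamp above 1.05 rad and contact force between clamp and module above 1 N), for 0.2 s.
At the end, for the whole second after the job is handed in: The blue module lies flat in its channel, within 3.5 mm of the end stop and at rest; the lever stays over on the clamped side (beyond 1.05 rad) by itself, its pad pressing on the module with more than 1 N (all of step 2 and z of module_center in the frame of jig below 0.03 m and angle between module_center's own z axis and vertical below 0.05 rad and linear speed of module below 0.02 m/s); the robot touches nothing.
It fails at once if the module is lifted or tipped out of the channel (more than 8 mm up, or tilted more than 0.2 rad) (z of module_center in the frame of jig above 0.035 m or angle between module_center's own z axis and vertical above 0.2 rad).
It fails at once if the lever is thrown over before the module is home (value of joint clamp above 0.7 rad and x of module_center in the frame of jig below -0.036 m).
It fails at once if the spare module, solder spool or any other loose thing on the bench is moved (more than 20 mm) (distance of any of spare, solder_spool, screwdriver, mug, flux_bottle, tape_reel, multimeter from where it was at the start of the episode above 0.02 m).
It also fails if it takes over 45 s, if anything falls off the work surface, if the arm or the gripper's body presses on something with over 40 N, if the wrist force passes 120 N, or if a joint passes its speed limit or range.

### The arm

A 7-joint arm with a two-finger parallel gripper is mounted at the origin on the work surface. World frame = base frame: x ahead of the robot, y to its left, z up, the work surface at z = 0. Lengths are in mm, angles in rad, forces in N, time in s.
With the tool pointing down it reaches from about 400 to 875 mm from the base axis. Payload 4.4 kg.
Tool frame: the origin (TCP) lies midway between the tips of the shut fingers; the grasp point (between the pads) lies 19 mm behind it; z points along the fingers, y is the line along which they close (so a half turn about z gives the same grasp; the last joint's range is limited). The gripper opens to 85 mm and grips with 20 to 120 N. Pads are 22 mm wide; open, the fingers measure 114 mm over their backs; the gripper's body (76 mm by 85 mm) begins 54 mm behind the grasp point. The pads swing forward as they close: fully open they stand 13 mm farther back than shut.
Start: joints at [1.16, 0.628, 0.038, 1.517, -0.027, 0.996, -0.02], TCP at [219.735, -611.747, 199.013] pointing down, gripper open.
Joint ranges: [-3.06, 3.06], [-0.37, 2.12], [-1.25, 1.32], [0.18, 2.47], [-1.1, 4.24], [0.23, 1.98], [-2.94, 2.94]. Speed limits (rad/s): [2.57, 2.57, 3.14, 3.14, 3.14, 3.14, 3.14].

### API

Orientations are given as [roll, pitch, yaw] about the fixed x, y, z axes, in that order (R = Rz(yaw) Ry(pitch) Rx(roll)).
In Python, from cell import read_state, get_image, finish_job gives the robot as it stands.
- The arm moves only by the tool send_rows, never from a script. Its argument "series" is a list of rows, each an object of numbers: "ax", "ay", "az": the turn, a rotation vector about the tool's x, y, z in rad; "dx", "dy", "dz": the shift along the tool's x, y, z in cm; "hand": the closure, from 0 (fully open) to 1 (shut). In form: [{"ax": .., "ay": .., "az": .., "dx": .., "dy": .., "dz": .., "hand": ..}, ...]. A call has 1 to 10 rows; each row is the pose to reach, as a shift and turn from the pose commanded when the call began, along the tool's axes at that moment; what a row does not reach only later rows make up. A row lasts 1/10 s, in which the tool goes at most 50 mm and 8.59 degrees, less where a joint would pass 70% of its speed; a pose out of reach is approached as far as the arm can. A call with a gripper value outside its range is refused whole. The fingers move at their own pace and stop on an object; the grip force is fixed at half the most. Time passes only in rows, so rows that repeat a pose let the fingers close. It gives the time, the measured TCP pose, the force, the opening and the grip force at its end, in the units of the state.
- read_state(): the state, without advancing time (a new reading comes with each control period).
- get_image(name): name is "scene" or "top" or "wrist"; returns a dict with "pixels" (384x512x3 uint8, red, green, blue), "mtx" (3x3 intrinsics, pixels), "R" (3x3) and "t" (3): a world point X has camera coordinates R X + t. Camera axes: x right, y down, z forward; pixel columns grow to the right and rows downward; lengths in mm; the calibration is good to about 2 mm. A picture is of the moment at which its call begins. There is no depth.
- finish_job(): hands the job in; it is judged then, once.
The state is a dict: "clock": time; "qpos": joint angles; "qd": joint speeds; "tau": joint torques, N m; "eef_pos": TCP position; "tool_rot": TCP orientation; "force": force on the tool from outside, world axes, zero at the start; "torque": the same for the moment, N m; "width": finger opening in mm; "gripper_force": force on a finger pad.
Only numpy, scipy, OpenCV 4.12 (cv2) and the standard library are available. Lean on these libraries where they do the work, as an engineer would, in place of code of your own. Each camera call takes 0.05 s, during which the arm holds its last target. There are 200 camera calls.

## Working session

There is one attempt and no reset: what is moved stays moved. The work goes in short steps, Python scripts to look and compute and a tool call to move; the robot and the scene stay as the last step left them, time stands still between calls to the robot, and variables do not carry over. Pictures are saved under pics/ and viewed, at most 10 in all, crops included, and the job is handed in when it is done.

Besides the shell and the picture viewer there is one more tool, called after ">>>" as name([rows], argument=value, ...), one row to a line, values as JSON. send_rows: Moves the arm, as the interface text tells. Its arguments: {"type":"object","properties":{"series":{"type":"array","items":{"type":"object","properties":{"ax":{"type":"number"},"ay":{"type":"number"},"az":{"type":"number"},"dx":{"type":"number"},"dy":{"type":"number"},"dz":{"type":"number"},"hand":{"type":"number"}}}}},"required":["series"]}

```bash
mkdir -p pics; python3 - <<'E'
from cell import *
import cv2,numpy as np,pickle
s=read_state();print({k:np.round(v,3).tolist() for k,v in s.items()})
d={}
for n in("scene","top"):
    g=get_image(n);d[n]=g
    cv2.imwrite(f"pics/{n}0.png",g["pixels"][:,:,::-1])
    print(n,g["mtx"].tolist(),np.round(-g["R"].T@g["t"]).tolist(),np.round(g["R"],3).tolist())
pickle.dump(d,open("d0.pkl","wb"))
E
```

```text
{'clock': 0.0, 'qpos': [1.16, 0.629, 0.038, 1.518, -0.027, 0.996, -0.02], 'qd': [-0.0, 0.001, 0.001, -0.001, 0.0, 0.0, -0.002], 'tau': [-0.0, -56.34, 1.226, -19.345, 0.011, 0.011, -0.0], 'eef_pos': [219.496, -611.093, 198.084], 'tool_rot': [-3.14, 0.0, 0.345], 'force': [0.721, -0.305, 0.723], 'torque': [-0.001, 0.028, -0.029], 'gripper_force': 0.0, 'width': 85.354}
scene [[444.5655212204233, 0.0, 256.67311803155], [0.0, 444.5655212204233, 194.10609775440858], [0.0, 0.0, 1.0]] [1300.0, -208.0, 1102.0] [[0.255, 0.967, 0.018], [0.754, -0.188, -0.63], [-0.606, 0.174, -0.776]]
top [[496.38944724831157, 0.0, 255.11757869168736], [0.0, 496.38944724831157, 185.09520452322505], [0.0, 0.0, 1.0]] [300.0, 24.0, 1513.0] [[0.004, -1.0, 0.0], [-0.984, -0.004, -0.18], [0.18, 0.0, -0.984]]
```

View pics/scene0.png

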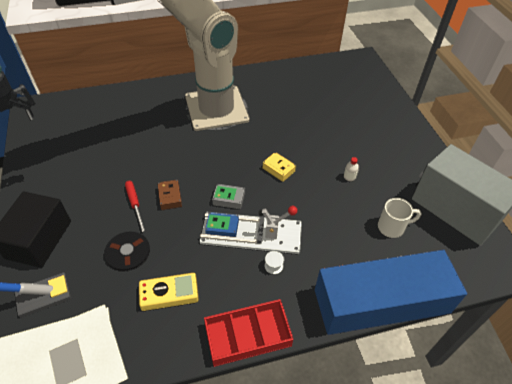

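View pics/top0.png

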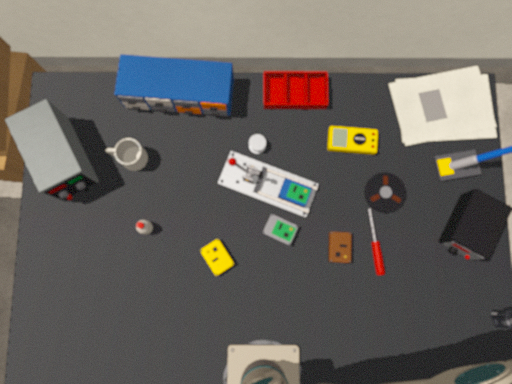

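The scene view shows the jig at about (250,232), with the blue module at its left end (222,224) and the red knob at (293,211). In the top view the plate is around (268,182), the module at (296,192), the knob at (232,161), the spool at (257,144) and the grey spare at (281,229).

```bash
cat > h.py <<'E'
import numpy as np,cv2
def ray(g,u,v):
    d=g["R"].T@np.linalg.inv(g["mtx"])@np.array([u,v,1.]);c=-g["R"].T@g["t"];return c,d
def plane(g,u,v,z):
    c,d=ray(g,u,v);return c+d*(z-c[2])/d[2]
def tri(a,b):
    (c1,d1),(c2,d2)=a,b
    k=np.linalg.lstsq(np.c_[d1,-d2],c2-c1,rcond=None)[0];p,q=c1+k[0]*d1,c2+k[1]*d2
    return (p+q)/2,np.linalg.norm(p-q)
def proj(g,X):
    c=g["R"]@X+g["t"];p=g["mtx"]@c;return p[:2]/p[2]
def blobs(m,lo,hi,box=None):
    m=m.astype(np.uint8)
    if box is not None:
        k=np.zeros_like(m);x0,y0,x1,y1=box;k[y0:y1,x0:x1]=1;m=m*k
    n,l,s,c=cv2.connectedComponentsWithStats(m)
    return [(c[i],s[i],l==i) for i in range(1,n) if lo<=s[i,4]<=hi]
E
python3 - <<'E'
import pickle;from h import *
d=pickle.load(open("d0.pkl","rb"))
def hsv(g):return [x.astype(int) for x in cv2.split(cv2.cvtColor(g["pixels"],cv2.COLOR_RGB2HSV))]
B={"top":(210,140,325,222),"scene":(195,195,306,256)}
kn={}
for n in d:
    H,S,V=hsv(d[n])
    for nm,m in (("red",((H<8)|(H>172))&(S>140)&(V>80)),("blue",(H>100)&(H<125)&(S>110)&(V>40)),("green",(H>40)&(H<90)&(S>100))):
        for c,s,l in blobs(m,12,3000,B[n]):
            print(n,nm,c.round(1),s)
            if nm=="red":kn[n]=c
    if n=="top":
        w=(V>110)&(S<50)
        for c,s,l in blobs(w,100,9000,B[n]):print("white",c,s)
        bl=max(blobs(w,100,9000,B[n]),key=lambda b:b[1][4])[2]
        b=(H>100)&(H<125)&(S>110)
        m=np.zeros_like(bl,np.uint8);m[bl]=1
        pts=np.argwhere(m)[:,::-1].astype(np.float32)
        P=np.array([plane(d[n],u,v,12)[:2] for u,v in pts],np.float32)
        r=cv2.minAreaRect(P);print("plate",r,cv2.boxPoints(r).round(0).tolist())
X,e=tri(ray(d["top"],*kn["top"]),ray(d["scene"],*kn["scene"]));print("knob",X,e)
E
python3 - <<'E'
import pickle,cv2
d=pickle.load(open("d0.pkl","rb"))
a=cv2.resize(d["top"]["pixels"][135:225,205:330],None,fx=6,fy=6,interpolation=cv2.INTER_CUBIC)
cv2.imwrite("pics/topc.png",a[:,:,::-1])
E
```

```text
scene red [292.2 209.9] [288 206  10   9  67]
scene blue [225.7 227.6] [206 215  32  21 286]
scene green [225.7 196.3] [215 195  20   5  57]
scene green [218.4 221.6] [207 215  23  15 258]
top red [231.7 161.4] [229 159   7   6  31]
top blue [287.3 192.2] [279 179  27  27 158]
top green [297.9 192.8] [286 183  25  21 311]
white [256.54978355 145.86147186] [248 140  19  15 231]
white [262.81964912 182.00245614] [ 217  150  102   68 2850]
plate ((581.5490112304688, -13.351959228515625), (297.22430419921875, 117.57215118408203), 68.97926330566406) [[473.0, -131.0], [583.0, -173.0], [690.0, 104.0], [580.0, 146.0]]
knob [621.0934274   90.76985156 132.68976362] 2.124150964599711
```

View pics/topc.png

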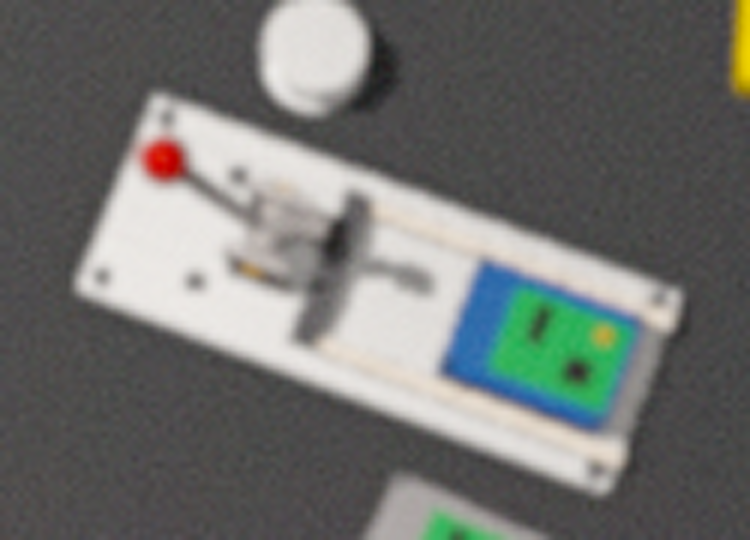

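The enlarged crop shows the jig yaw at about 69°, and the knob agrees with the plate pose to within 1 mm. The module's rear edge runs from (640,325) to (600,430), with the lever open. I'll set out to a point above and behind the module.

>>> send_rows([
  {"dx": 4.3, "dy": -3.1, "az": -0.09, "hand": 1},
  {"dx": 8.6, "dy": -6.2, "az": -0.18, "hand": 1},
  {"dx": 13, "dy": -9.3, "az": -0.27, "hand": 1},
  {"dx": 17.3, "dy": -12.4, "az": -0.36, "hand": 1},
  {"dx": 21.6, "dy": -15.5, "az": -0.45, "hand": 1},
  {"dx": 25.9, "dy": -18.7, "az": -0.54, "hand": 1},
  {"dx": 30.2, "dy": -21.8, "az": -0.63, "hand": 1},
  {"dx": 34.5, "dy": -24.9, "az": -0.72, "hand": 1},
  {"dx": 38.9, "dy": -28, "az": -0.79, "hand": 1},
  {"dx": 43.2, "dy": -31.1, "az": -0.859, "hand": 1},
])

```text
invalid input at $.series[0]: expected keys ax, ay, az, dx, dy, dz, hand
```

```bash
python3 - <<'E'
from cell import *
from h import *
import pickle
d=pickle.load(open("d0.pkl","rb"))
g=d["top"]
R=np.array([[np.cos(1.204),-np.sin(1.204)],[np.sin(1.204),np.cos(1.204)]]);o=np.array([583.3,-8.7])
for u,v in((640,325),(600,430),(487,262),(447,372)):
    print("mod corner jig",((plane(g,u/6-.4+205,v/6-.4+135,42)[:2]-o)@R).round(1))
s=read_state();print(s["clock"],s["eef_pos"],s["tool_rot"],s["force"],s["qpos"])
for n in("wrist",):
    g=get_image(n);pickle.dump(g,open("w1.pkl","wb"));cv2.imwrite("pics/w1.png",g["pixels"][:,:,::-1])
for x,y,z in((-150,55,12),(-150,-55,12),(140,55,12),(140,-55,12)):
    print(x,y,proj(g,np.array([*(o+R@[x,y]),z])).round())
E
```

```text
mod corner jig [-135.1  -26. ]
mod corner jig [-134.8   31.1]
mod corner jig [-52.2 -28.3]
mod corner jig [-53.3  31.4]
0.1 [ 219.51331262 -611.15859432  198.16427165] [-3.13985745e+00  2.11343102e-05  3.44763529e-01] [-0.47971697 -0.03160833 -0.30698142] [ 1.16022431  0.6292848   0.03843     1.51825662 -0.0269872   0.99630414
 -0.02002767]
-150 55 [-164. -294.]
-150 -55 [-115. -441.]
140 55 [-580. -673.]
140 -55 [-567. -907.]
```

View pics/w1.png

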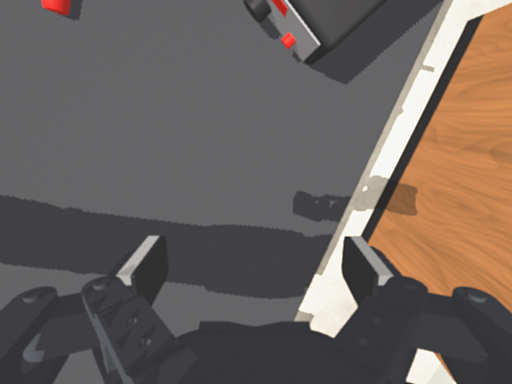

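The move was refused because every key is needed. The wrist view therefore still shows only the start pose: bench edge on the right, fingers at the bottom, no jig. I'm resending it with all keys.

>>> send_rows([
  {"ax": 0, "ay": 0, "dz": 0, "dx": 4.3, "dy": -3.1, "az": -0.09, "hand": 1},
  {"ax": 0, "ay": 0, "dz": 0, "dx": 8.6, "dy": -6.2, "az": -0.18, "hand": 1},
  {"ax": 0, "ay": 0, "dz": 0, "dx": 13, "dy": -9.3, "az": -0.27, "hand": 1},
  {"ax": 0, "ay": 0, "dz": 0, "dx": 17.3, "dy": -12.4, "az": -0.36, "hand": 1},
  {"ax": 0, "ay": 0, "dz": 0, "dx": 21.6, "dy": -15.5, "az": -0.45, "hand": 1},
  {"ax": 0, "ay": 0, "dz": 0, "dx": 25.9, "dy": -18.7, "az": -0.54, "hand": 1},
  {"ax": 0, "ay": 0, "dz": 0, "dx": 30.2, "dy": -21.8, "az": -0.63, "hand": 1},
  {"ax": 0, "ay": 0, "dz": 0, "dx": 34.5, "dy": -24.9, "az": -0.72, "hand": 1},
  {"ax": 0, "ay": 0, "dz": 0, "dx": 38.9, "dy": -28, "az": -0.79, "hand": 1},
  {"ax": 0, "ay": 0, "dz": 0, "dx": 43.2, "dy": -31.1, "az": -0.859, "hand": 1},
])

```text
clock: 1.15
eef_pos: [503.6, -197.9, 199.0]
tool_rot: [3.142, 0.0, 1.206]
force: [1.6, -0.7, 0.5]
width: 0.0
gripper_force: 0.0
```

>>> send_rows([
  {"ax": 0, "ay": 0, "az": 0, "dx": 0, "dy": 0, "dz": 0, "hand": 1},
  {"ax": 0, "ay": 0, "az": 0, "dx": 0, "dy": 0, "dz": 0, "hand": 1},
  {"ax": 0, "ay": 0, "az": 0, "dx": 0, "dy": 0, "dz": 0, "hand": 1},
])

```text
clock: 1.45
eef_pos: [501.9, -200.9, 198.7]
tool_rot: [-3.141, 0.001, 1.202]
force: [-0.3, -0.2, 0.0]
width: 0.1
gripper_force: 0.0
```

```bash
cat >> h.py <<'E'
YAW=1.204
RJ=np.array([[np.cos(YAW),-np.sin(YAW)],[np.sin(YAW),np.cos(YAW)]]);O=np.array([583.3,-8.7])
def jig(X):return (np.asarray(X)[:2]-O)@RJ
def show(s):
    print(round(s["clock"],2),"tcp",s["eef_pos"].round(1),"jig",jig(s["eef_pos"]).round(1),"rot",s["tool_rot"].round(3),"F",s["force"].round(1),"w",round(s["width"],1))
E
python3 - <<'E'
from cell import *
from h import *
import pickle
s=read_state();show(s);print(s["qpos"].round(2))
g=get_image("wrist");pickle.dump(g,open("w2.pkl","wb"));cv2.imwrite("pics/w2.png",g["pixels"][:,:,::-1])
for x,y,z in((-150,55,12),(-150,-55,12),(140,55,12),(140,-55,12),(-135,32,42),(-135,-32,42)):
    print(x,y,proj(g,np.array([*(O+RJ@[x,y]),z])).round())
E
```

```text
1.45 tcp [ 501.9 -200.9  198.7] jig [-208.6    7.1] rot [-3.141e+00  1.000e-03  1.202e+00] F [-0.3 -0.2  0. ] w 0.1
[ 0.48  0.48 -0.22  1.82  0.14  0.86 -0.18]
-150 55 [214. 114.]
-150 -55 [306. 114.]
140 55 [ 202. -208.]
140 -55 [ 321. -208.]
-135 32 [231. 101.]
-135 -32 [290. 101.]
```

View pics/w2.png

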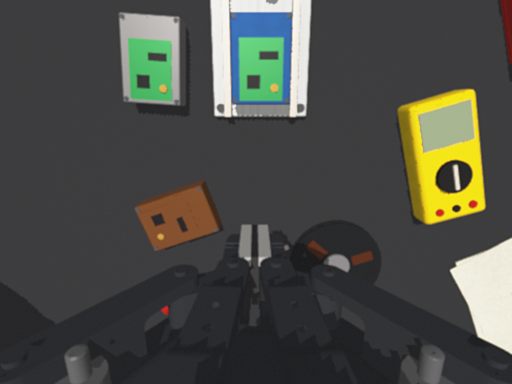

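The wrist view shows the plate's rear corners at (214,118) and (308,118), against (214,114) and (306,114) predicted, and the module's rear edge at row ~104. The estimate is good to about 4 mm. Next I move in behind the module and descend.

>>> send_rows([
  {"ax": 0, "ay": 0, "az": 0, "dx": 4.3, "dy": 0.6, "dz": 0, "hand": 1},
  {"ax": 0, "ay": 0, "az": 0, "dx": 4.3, "dy": 0.6, "dz": 4, "hand": 1},
  {"ax": 0, "ay": 0, "az": 0, "dx": 4.3, "dy": 0.6, "dz": 8, "hand": 1},
  {"ax": 0, "ay": 0, "az": 0, "dx": 4.3, "dy": 0.6, "dz": 12, "hand": 1},
  {"ax": 0, "ay": 0, "az": 0, "dx": 4.3, "dy": 0.6, "dz": 15, "hand": 1},
  {"ax": 0, "ay": 0, "az": 0, "dx": 4.3, "dy": 0.6, "dz": 17.2, "hand": 1},
  {"ax": 0, "ay": 0, "az": 0, "dx": 4.3, "dy": 0.6, "dz": 17.2, "hand": 1},
  {"ax": 0, "ay": 0, "az": 0, "dx": 4.3, "dy": 0.6, "dz": 17.2, "hand": 1},
])

```text
clock: 2.3
eef_pos: [523.5, -162.9, 27.2]
tool_rot: [-3.141, 0.001, 1.202]
force: [-0.5, -0.6, 0.7]
width: -0.1
gripper_force: 0.0
```

```bash
python3 - <<'E'
from cell import *
from h import *
show(read_state())
E
```

```text
2.3 tcp [ 523.5 -162.9   27.2] jig [-165.3    0.5] rot [-3.141e+00  1.000e-03  1.202e+00] F [-0.5 -0.6  0.7] w -0.1
```

>>> send_rows([
  {"ax": 0, "ay": 0, "az": 0, "dx": 1, "dy": 0, "dz": 0, "hand": 1},
  {"ax": 0, "ay": 0, "az": 0, "dx": 1.6, "dy": 0, "dz": 0, "hand": 1},
  {"ax": 0, "ay": 0, "az": 0, "dx": 2.1, "dy": 0, "dz": 0, "hand": 1},
  {"ax": 0, "ay": 0, "az": 0, "dx": 2.6, "dy": 0, "dz": 0, "hand": 1},
  {"ax": 0, "ay": 0, "az": 0, "dx": 3.2, "dy": 0, "dz": 0, "hand": 1},
  {"ax": 0, "ay": 0, "az": 0, "dx": 3.8, "dy": 0, "dz": 0, "hand": 1},
  {"ax": 0, "ay": 0, "az": 0, "dx": 4.4, "dy": 0, "dz": 0, "hand": 1},
  {"ax": 0, "ay": 0, "az": 0, "dx": 5, "dy": 0, "dz": 0, "hand": 1},
  {"ax": 0, "ay": 0, "az": 0, "dx": 5.6, "dy": 0, "dz": 0, "hand": 1},
  {"ax": 0, "ay": 0, "az": 0, "dx": 6.1, "dy": 0, "dz": 0, "hand": 1},
])

```text
clock: 3.3
eef_pos: [546.0, -104.1, 27.0]
tool_rot: [3.142, -0.0, 1.204]
force: [-0.2, 0.6, 0.0]
width: -0.1
gripper_force: 0.0
```

>>> send_rows([
  {"ax": 0, "ay": 0, "az": 0, "dx": 0.3, "dy": 0, "dz": 0, "hand": 1},
  {"ax": 0, "ay": 0, "az": 0, "dx": 0.6, "dy": 0, "dz": 0, "hand": 1},
  {"ax": 0, "ay": 0, "az": 0, "dx": 0.8, "dy": 0, "dz": 0, "hand": 1},
  {"ax": 0, "ay": 0, "az": 0, "dx": 1.0, "dy": 0, "dz": 0, "hand": 1},
])

```text
clock: 3.7
eef_pos: [549.4, -95.5, 27.0]
tool_rot: [3.142, 0.0, 1.203]
force: [0.6, 0.5, -0.1]
width: 0.0
gripper_force: 0.0
```

```bash
python3 - <<'E'
from cell import *
from h import *
show(read_state())
E
```

```text
3.7 tcp [549.4 -95.5  27. ] jig [-93.2   0.6] rot [3.142 0.    1.203] F [ 0.6  0.5 -0.1] w 0.0
```

>>> send_rows([
  {"ax": 0, "ay": 0, "az": 0, "dx": 0.2, "dy": 0, "dz": 0, "hand": 1},
  {"ax": 0, "ay": 0, "az": 0, "dx": 0.4, "dy": 0, "dz": 0, "hand": 1},
  {"ax": 0, "ay": 0, "az": 0, "dx": 0.6, "dy": 0, "dz": 0, "hand": 1},
])

```text
clock: 4.0
eef_pos: [551.6, -89.7, 27.0]
tool_rot: [3.142, 0.0, 1.204]
force: [-0.0, -0.2, -0.5]
width: 0.1
gripper_force: 0.0
```

```bash
python3 - <<'E'
from cell import *
from h import *
show(read_state())
for n,b in(("scene",(190,185,315,265)),("top",(205,135,330,225))):
    p=get_image(n)["pixels"][b[1]:b[3],b[0]:b[2]];p=cv2.resize(p,(625,400) if n=="scene" else (625,450),interpolation=cv2.INTER_CUBIC)
    cv2.imwrite(f"pics/{n}3.png",p[:,:,::-1])
a=cv2.imread("pics/scene3.png");b=cv2.imread("pics/top3.png");c=np.vstack([a,b]);cv2.imwrite("pics/c3.png",cv2.resize(c,None,fx=.7,fy=.7))
E
```

```text
4.0 tcp [551.6 -89.7  27. ] jig [-87.    0.6] rot [3.142 0.    1.204] F [-0.  -0.2 -0.5] w 0.1
```

View pics/c3.png

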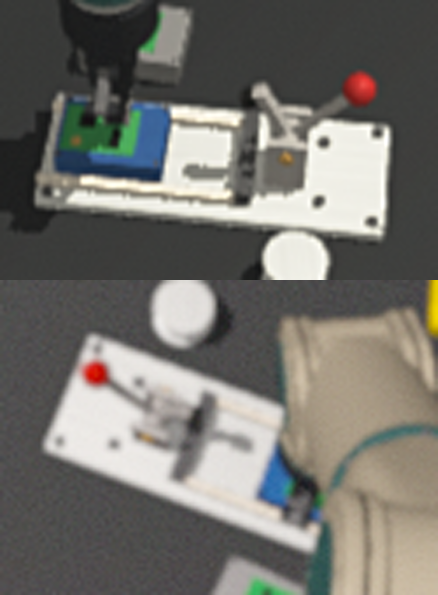

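The crops show the module has not moved: its blue end is still at scene column ~238. The fingertips appear over its board, yet there is no contact force. I'll triangulate the fingertip from the two views before moving again.

```bash
python3 - <<'E'
from cell import *
from h import *
s=read_state();show(s)
T=s["eef_pos"]
out=[]
for n in("scene","top"):
    g=get_image(n);u,v=proj(g,T);print(n,"tcp px",u.round(1),v.round(1), "z+20", proj(g,T+[0,0,20]).round(1))
    x0,y0=int(u)-25,int(v)-25
    p=cv2.resize(g["pixels"][y0:y0+50,x0:x0+50],(400,400),interpolation=cv2.INTER_CUBIC)
    cv2.drawMarker(p,(int((u-x0)*8+4),int((v-y0)*8+4)),(255,0,255),0,15,1)
    print("origin",x0,y0);out.append(p)
cv2.imwrite("pics/tip.png",np.hstack(out)[:,:,::-1])
E
```

```text
4.1 tcp [551.7 -89.4  27.1] jig [-86.6   0.6] rot [ 3.141 -0.     1.204] F [0.5 0.6 0. ] w 0.3
scene tcp px 224.2 225.0 z+20 [224.  221.1]
origin 199 200
top tcp px 292.7 192.0 z+20 [293.2 190.8]
origin 267 166
```

View pics/tip.png

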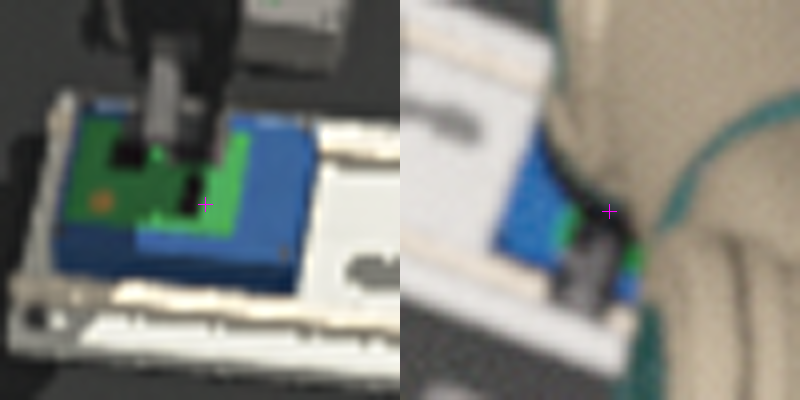

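```bash
python3 - <<'E'
from cell import *
from h import *
import pickle
s=read_state()
S,T,W=[get_image(n) for n in("scene","top","wrist")]
for a in((219.1,218.5),(223,220)):
  for b in((290.5,203.5),(292,203)):
    X,e=tri(ray(S,*a),ray(T,*b));print(X.round(1),e.round(1),jig(X).round(1))
w2=pickle.load(open("w2.pkl","rb"))
print("w2 tcp proj",proj(w2,np.array([501.9,-200.9,198.7])), "cam",-w2["R"].T@w2["t"])
print("wrist tcp proj",proj(W,s["eef_pos"]),"cam",-W["R"].T@W["t"]);show(s)
cv2.imwrite("pics/w4.png",W["pixels"][:,:,::-1])
E
```

```text
[516.8 -90.6  13.7] 14.9 [-100.3   32.7]
[518.3 -92.9  16.5] 10.7 [-101.9   30.4]
[518.9 -85.3   6.8] 3.2 [-94.6  32.6]
[520.5 -87.7   9.7] 1.0 [-96.3  30.3]
w2 tcp proj [254.27004349 216.46192784] cam [ 526.21120049 -138.03367949  373.73872416]
wrist tcp proj [254.22283459 216.23399782] cam [575.45414693 -27.15637201 202.07963872]
4.2 tcp [551.5 -89.8  27. ] jig [-87.1   0.6] rot [-3.142  0.     1.204] F [-0.   0.7  0.7] w -0.2
```

View pics/w4.png

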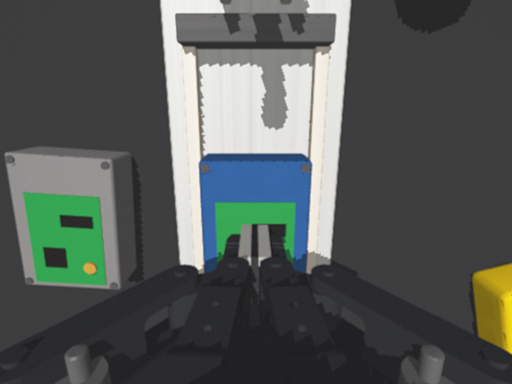

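The wrist view shows the tips at about (255,226) over the green board, with the module's front edge at row ~155. The reported TCP projects to row 216. I'll check which height along the tool axis fits the visible tip in both the scene and wrist views.

```bash
python3 - <<'E'
from cell import *
from h import *
s=read_state();show(s);P=s["eef_pos"]
S,W=[get_image(n) for n in("scene","wrist")]
print(W["mtx"][0,0])
for h in(0,10,20,30,40,60,80):
    X=P+[0,0,h];print(h,"scene",proj(S,X).round(1),"wrist",proj(W,X).round(1))
for x in(-139,-49,-76,15):
    for z in (12,42): 
        print("jig x",x,"z",z,"wrist",[proj(W,np.array([*(O+RJ@[x,y]),z])).round().tolist() for y in(32,-32)],"scene",[proj(S,np.array([*(O+RJ@[x,y]),z])).round().tolist() for y in(32,-32)])
for y in (210,215,220,225,230,235,240): print(y,W["pixels"][y,236:276:3].mean(1).astype(int))
E
```

```text
4.35 tcp [551.5 -89.9  27. ] jig [-87.3   0.6] rot [3.142 0.    1.204] F [ 1.2 -0.3 -0.3] w 0.1
292.68176669732554
0 scene [224. 225.] wrist [254.3 216.5]
10 scene [223.9 223.1] wrist [254.3 222.4]
20 scene [223.8 221.1] wrist [254.3 229. ]
30 scene [223.6 219.1] wrist [254.3 236.5]
40 scene [223.5 217. ] wrist [254.3 244.9]
60 scene [223.2 212.9] wrist [254.4 265.5]
80 scene [222.9 208.6] wrist [254.4 293.3]
jig x -139 z 12 wrist [[212.0, 275.0], [299.0, 275.0]] scene [[209.0, 218.0], [205.0, 235.0]]
jig x -139 z 42 wrist [[205.0, 301.0], [305.0, 301.0]] scene [[208.0, 212.0], [204.0, 229.0]]
jig x -49 z 12 wrist [[206.0, 153.0], [304.0, 153.0]] scene [[238.0, 221.0], [235.0, 238.0]]
jig x -49 z 42 wrist [[197.0, 161.0], [313.0, 161.0]] scene [[238.0, 215.0], [235.0, 233.0]]
jig x -76 z 12 wrist [[208.0, 193.0], [302.0, 193.0]] scene [[230.0, 220.0], [226.0, 237.0]]
jig x -76 z 42 wrist [[200.0, 208.0], [311.0, 208.0]] scene [[229.0, 214.0], [226.0, 232.0]]
jig x 15 z 12 wrist [[201.0, 46.0], [309.0, 46.0]] scene [[260.0, 223.0], [257.0, 241.0]]
jig x 15 z 42 wrist [[191.0, 33.0], [320.0, 33.0]] scene [[260.0, 217.0], [257.0, 235.0]]
210 [103 104 103 103 103 103 103 104 102 104 103 104 103 104]
215 [103 104 103 104 104 103 104 103 104 104 103 104 102 104]
220 [104 103 103 103 103 103 103 103 104 103 104 102 103 104]
225 [102 102 128 129 131  98  34  72 125 124 125  36  38  39]
230 [103 103 133 135 135 100  36  78 134 134 134  40  43  43]
235 [ 44  57 135 134 135  86  38  65 136 134 135  67  45  44]
240 [ 43  79 134 134 135  85  40  66 136 134 135  98  40  43]
```

The tips fit a height 15 to 25 mm above the reported TCP in both views, so they slid over the module. I'll back off and feel for the bench behind the jig to fix the true tip height.

>>> send_rows([
  {"ax": 0, "ay": 0, "az": 0, "dx": -3, "dy": 0, "dz": 0, "hand": 1},
  {"ax": 0, "ay": 0, "az": 0, "dx": -6, "dy": 0, "dz": 0, "hand": 1},
  {"ax": 0, "ay": 0, "az": 0, "dx": -8.8, "dy": 0, "dz": 0, "hand": 1},
  {"ax": 0, "ay": 0, "az": 0, "dx": -8.8, "dy": 0, "dz": 0.7, "hand": 1},
  {"ax": 0, "ay": 0, "az": 0, "dx": -8.8, "dy": 0, "dz": 1.4, "hand": 1},
  {"ax": 0, "ay": 0, "az": 0, "dx": -8.8, "dy": 0, "dz": 1.7, "hand": 1},
  {"ax": 0, "ay": 0, "az": 0, "dx": -8.8, "dy": 0, "dz": 1.7, "hand": 1},
])

```text
clock: 5.15
eef_pos: [520.0, -170.3, 9.4]
tool_rot: [-3.14, -0.001, 1.206]
force: [0.5, 0.6, 0.0]
width: -0.1
gripper_force: 0.0
```

>>> send_rows([
  {"ax": 0, "ay": 0, "az": 0, "dx": 0, "dy": 0, "dz": 0.3, "hand": 1},
  {"ax": 0, "ay": 0, "az": 0, "dx": 0, "dy": 0, "dz": 0.5, "hand": 1},
  {"ax": 0, "ay": 0, "az": 0, "dx": 0, "dy": 0, "dz": 0.6, "hand": 1},
])

```text
clock: 5.45
eef_pos: [520.1, -171.5, 3.9]
tool_rot: [-3.142, -0.0, 1.204]
force: [-0.2, 0.4, -0.4]
width: -0.1
gripper_force: 0.0
```

```bash
python3 - <<'E'
from cell import *
from h import *
s=read_state();show(s)
g=get_image("scene");u,v=proj(g,s["eef_pos"]);x0,y0=int(u)-30,int(v)-40
p=cv2.resize(g["pixels"][y0:y0+60,x0:x0+70],None,fx=8,fy=8,interpolation=cv2.INTER_CUBIC)
cv2.drawMarker(p,(int((u-x0)*8+4),int((v-y0)*8+4)),(255,0,255),0,15,1)
print(x0,y0,u,v);cv2.imwrite("pics/tip5.png",p[:,:,::-1])
E
```

```text
5.45 tcp [ 520.1 -171.5    3.9] jig [-174.7    0.6] rot [-3.142 -0.     1.204] F [-0.2  0.4 -0.4] w -0.1
165 186 195.45232996565875 226.57016954290387
```

View pics/tip5.png

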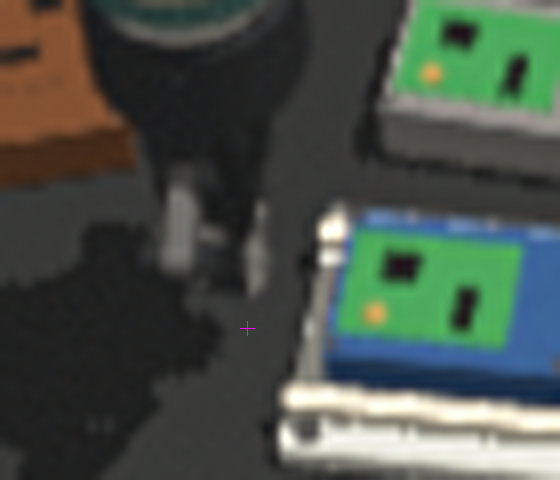

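The crop shows the tips ending at (215,275) to (260,290), about 5 px above the TCP marker at (247,327). The true tips are therefore at z ≈ 27 mm with 4 mm reported, and the bench was not touched. That is the right pushing height, so I push now.

>>> send_rows([
  {"ax": 0, "ay": 0, "az": 0, "dx": 0.8, "dy": 0, "dz": 0, "hand": 1},
  {"ax": 0, "ay": 0, "az": 0, "dx": 1.5, "dy": 0, "dz": 0, "hand": 1},
  {"ax": 0, "ay": 0, "az": 0, "dx": 2, "dy": 0, "dz": 0, "hand": 1},
  {"ax": 0, "ay": 0, "az": 0, "dx": 2.5, "dy": 0, "dz": 0, "hand": 1},
  {"ax": 0, "ay": 0, "az": 0, "dx": 3, "dy": 0, "dz": 0, "hand": 1},
  {"ax": 0, "ay": 0, "az": 0, "dx": 3.5, "dy": 0, "dz": 0, "hand": 1},
  {"ax": 0, "ay": 0, "az": 0, "dx": 4, "dy": 0, "dz": 0, "hand": 1},
  {"ax": 0, "ay": 0, "az": 0, "dx": 4.5, "dy": 0, "dz": 0, "hand": 1},
])

```text
clock: 6.3
eef_pos: [536.0, -130.3, 4.1]
tool_rot: [-3.142, 0.001, 1.203]
force: [-1.2, -2.6, 0.8]
width: -0.0
gripper_force: 1.8
```

```bash
cat >> h.py <<'E'
def bluefront(g):
    # scene view: front (jig +x) edge of blue module top, and green board centre at z 42, jig coordinates
    H,S,V=[x.astype(int) for x in cv2.split(cv2.cvtColor(g["pixels"],cv2.COLOR_RGB2HSV))]
    m=(H>100)&(H<125)&(S>110)&(V>40);b=max(blobs(m,30,3000,(200,205,275,245)),key=lambda b:b[1][4])
    v,u=np.nonzero(b[2]);k=u>=np.sort(u)[-12];print("blue right px",u.max(),"front jig x",jig(plane(g,u.max()+.5,v[k].mean(),30)).round(1))
E
python3 - <<'E'
from cell import *
from h import *
import pickle
show(read_state());bluefront(pickle.load(open("d0.pkl","rb"))["scene"]);bluefront(get_image("scene"))
E
```

```text
6.3 tcp [ 536.  -130.3    4.1] jig [-130.5    0.6] rot [-3.142e+00  1.000e-03  1.203e+00] F [-1.2 -2.6  0.8] w -0.0
blue right px 237 front jig x [-49.   13.6]
blue right px 244 front jig x [-27.9  11.5]
```

The module is moving: it has gone 21 mm with 2.8 N of force, and about 43 mm remain.

>>> send_rows([
  {"ax": 0, "ay": 0, "az": 0, "dx": 0.5, "dy": 0, "dz": 0, "hand": 1},
  {"ax": 0, "ay": 0, "az": 0, "dx": 1, "dy": 0, "dz": 0, "hand": 1},
  {"ax": 0, "ay": 0, "az": 0, "dx": 1.5, "dy": 0, "dz": 0, "hand": 1},
  {"ax": 0, "ay": 0, "az": 0, "dx": 2, "dy": 0, "dz": 0, "hand": 1},
  {"ax": 0, "ay": 0, "az": 0, "dx": 2.5, "dy": 0, "dz": 0, "hand": 1},
  {"ax": 0, "ay": 0, "az": 0, "dx": 3, "dy": 0, "dz": 0, "hand": 1},
  {"ax": 0, "ay": 0, "az": 0, "dx": 3.4, "dy": 0, "dz": 0, "hand": 1},
  {"ax": 0, "ay": 0, "az": 0, "dx": 3.6, "dy": 0, "dz": 0, "hand": 1},
  {"ax": 0, "ay": 0, "az": 0, "dx": 3.8, "dy": 0, "dz": 0, "hand": 1},
])

```text
clock: 7.25
eef_pos: [549.7, -94.5, 4.0]
tool_rot: [-3.142, 0.0, 1.204]
force: [-0.9, -4.6, 3.8]
width: -0.1
gripper_force: 2.2
```

>>> send_rows([
  {"ax": 0, "ay": 0, "az": 0, "dx": 0.2, "dy": 0, "dz": 0, "hand": 1},
  {"ax": 0, "ay": 0, "az": 0, "dx": 0.3, "dy": 0, "dz": 0, "hand": 1},
  {"ax": 0, "ay": 0, "az": 0, "dx": 0.3, "dy": 0, "dz": 0, "hand": 1},
])

```text
clock: 7.55
eef_pos: [550.9, -91.4, 4.0]
tool_rot: [3.141, -0.0, 1.204]
force: [-1.0, -2.9, 2.3]
width: -0.2
gripper_force: 1.7
```

```bash
python3 - <<'E'
from cell import *
from h import *
show(read_state());bluefront(get_image("scene"))
E
```

```text
7.55 tcp [550.9 -91.4   4. ] jig [-88.9   0.6] rot [ 3.141 -0.     1.204] F [-1.  -2.9  2.3] w -0.2
blue right px 257 front jig x [10.7 10.6]
```

>>> send_rows([
  {"ax": 0, "ay": 0, "az": 0, "dx": 0.15, "dy": 0, "dz": 0, "hand": 1},
  {"ax": 0, "ay": 0, "az": 0, "dx": 0.3, "dy": 0, "dz": 0, "hand": 1},
  {"ax": 0, "ay": 0, "az": 0, "dx": 0.3, "dy": 0, "dz": 0, "hand": 1},
])

```text
clock: 7.9
eef_pos: [551.7, -89.2, 4.0]
tool_rot: [-3.141, 0.001, 1.204]
force: [-1.1, -3.9, 2.8]
width: 0.4
gripper_force: 2.5
```

>>> send_rows([
  {"ax": 0, "ay": 0, "az": 0, "dx": 0.1, "dy": 0, "dz": 0, "hand": 1},
  {"ax": 0, "ay": 0, "az": 0, "dx": 0.2, "dy": 0, "dz": 0, "hand": 1},
  {"ax": 0, "ay": 0, "az": 0, "dx": 0.2, "dy": 0, "dz": 0, "hand": 1},
])

```text
clock: 8.2
eef_pos: [551.7, -89.3, 4.0]
tool_rot: [-3.141, 0.003, 1.202]
force: [-1.6, -8.8, 3.1]
width: 0.4
gripper_force: 4.1
```

The TCP has stopped and the force is rising, so the module is at the stop. One more firm nudge will confirm it.

>>> send_rows([
  {"ax": 0, "ay": 0, "az": 0, "dx": 0.2, "dy": 0, "dz": 0, "hand": 1},
  {"ax": 0, "ay": 0, "az": 0, "dx": 0.4, "dy": 0, "dz": 0, "hand": 1},
  {"ax": 0, "ay": 0, "az": 0, "dx": 0.4, "dy": 0, "dz": 0, "hand": 1},
])

```text
clock: 8.5
eef_pos: [551.6, -89.2, 4.0]
tool_rot: [-3.14, 0.007, 1.2]
force: [-5.6, -14.0, 5.8]
width: -0.2
gripper_force: 7.4
```

```bash
python3 - <<'E'
from cell import *
from h import *
show(read_state());bluefront(get_image("scene"))
E
```

```text
8.5 tcp [551.6 -89.2   4. ] jig [-86.5   0.7] rot [-3.14   0.007  1.2  ] F [ -5.6 -14.    5.8] w -0.2
blue right px 258 front jig x [13.4 13.2]
```

The module is home: TCP stalled with 16 N, front face at about the stop. I back off, rise, and travel over the lever.

>>> send_rows([
  {"ax": 0, "ay": 0, "az": 0, "dx": -1.5, "dy": 0, "dz": 0, "hand": 1},
  {"ax": 0, "ay": 0, "az": 0, "dx": -3.5, "dy": 0, "dz": 0, "hand": 1},
  {"ax": 0, "ay": 0, "az": 0, "dx": -3.5, "dy": 0, "dz": -4, "hand": 1},
  {"ax": 0, "ay": 0, "az": 0, "dx": -3.5, "dy": 0, "dz": -9, "hand": 1},
  {"ax": 0, "ay": 0, "az": 0, "dx": -3.5, "dy": 0, "dz": -14, "hand": 1},
  {"ax": 0, "ay": 0, "az": 0, "dx": -3.5, "dy": 0, "dz": -19, "hand": 1},
  {"ax": 0, "ay": 0, "az": 0, "dx": -3.5, "dy": 0, "dz": -22, "hand": 1},
  {"ax": 0, "ay": 0, "az": 0, "dx": -3.5, "dy": 0, "dz": -22, "hand": 1},
  {"ax": 0, "ay": 0, "az": 0, "dx": -3.5, "dy": 0, "dz": -22, "hand": 1},
])

```text
clock: 9.45
eef_pos: [542.0, -114.7, 224.3]
tool_rot: [3.14, -0.002, 1.205]
force: [0.3, -0.8, -0.3]
width: 0.2
gripper_force: 0.0
```

```bash
python3 - <<'E'
from cell import *
from h import *
show(read_state());bluefront(get_image("scene"))
E
```

```text
9.45 tcp [ 542.  -114.7  224.3] jig [-113.7    0.6] rot [ 3.140e+00 -2.000e-03  1.205e+00] F [ 0.3 -0.8 -0.3] w 0.2
blue right px 258 front jig x [13.4 13.2]
```

>>> send_rows([
  {"ax": 0, "ay": 0, "az": 0, "dx": 4, "dy": 0, "dz": 0, "hand": 1},
  {"ax": 0, "ay": 0, "az": 0, "dx": 8, "dy": 0, "dz": 0, "hand": 1},
  {"ax": 0, "ay": 0, "az": 0, "dx": 12, "dy": 0, "dz": 0, "hand": 1},
  {"ax": 0, "ay": 0, "az": 0, "dx": 16, "dy": 0, "dz": 0, "hand": 1},
  {"ax": 0, "ay": 0, "az": 0, "dx": 20, "dy": 0, "dz": 0, "hand": 1},
  {"ax": 0, "ay": 0, "az": 0, "dx": 24, "dy": 0, "dz": 0, "hand": 1},
  {"ax": 0, "ay": 0, "az": 0, "dx": 27.4, "dy": 0, "dz": 0, "hand": 1},
  {"ax": 0, "ay": 0, "az": 0, "dx": 27.4, "dy": 0, "dz": 0, "hand": 1},
  {"ax": 0, "ay": 0, "az": 0, "dx": 27.4, "dy": 0, "dz": 0, "hand": 1},
])

```text
clock: 10.4
eef_pos: [638.4, 141.0, 221.4]
tool_rot: [-3.138, 0.002, 1.206]
force: [-0.7, -0.3, -0.4]
width: 0.1
gripper_force: 0.0
```

```bash
python3 - <<'E'
from cell import *
from h import *
s=read_state();show(s);print(s["qpos"].round(2))
E
```

```text
10.4 tcp [638.4 141.  221.4] jig [159.5   2.2] rot [-3.138e+00  2.000e-03  1.206e+00] F [-0.7 -0.3 -0.4] w 0.1
[-0.13  0.62 -0.22  1.47  0.15  1.07 -0.75]
```

>>> send_rows([
  {"ax": 0, "ay": 0, "az": 0, "dx": 0, "dy": 0.2, "dz": 4, "hand": 1},
  {"ax": 0, "ay": 0, "az": 0, "dx": 0, "dy": 0.2, "dz": 8, "hand": 1},
  {"ax": 0, "ay": 0, "az": 0, "dx": 0, "dy": 0.2, "dz": 11, "hand": 1},
  {"ax": 0, "ay": 0, "az": 0, "dx": 0, "dy": 0.2, "dz": 12.6, "hand": 1},
  {"ax": 0, "ay": 0, "az": 0, "dx": 0, "dy": 0.2, "dz": 12.6, "hand": 1},
  {"ax": 0, "ay": 0, "az": 0, "dx": 0, "dy": 0.2, "dz": 12.6, "hand": 1},
])

```text
clock: 11.0
eef_pos: [641.4, 137.8, 97.7]
tool_rot: [-3.141, 0.001, 1.202]
force: [0.3, 0.8, 0.6]
width: -0.0
gripper_force: 0.0
```

```bash
python3 - <<'E'
from cell import *
from h import *
s=read_state();show(s)
g=get_image("scene");p=cv2.resize(g["pixels"][180:260,195:320],None,fx=5,fy=5,interpolation=cv2.INTER_CUBIC)
cv2.imwrite("pics/lev.png",p[:,:,::-1])
E
```

```text
11.0 tcp [641.4 137.8  97.7] jig [157.6  -1.7] rot [-3.141e+00  1.000e-03  1.202e+00] F [0.3 0.8 0.6] w -0.0
```

View pics/lev.png

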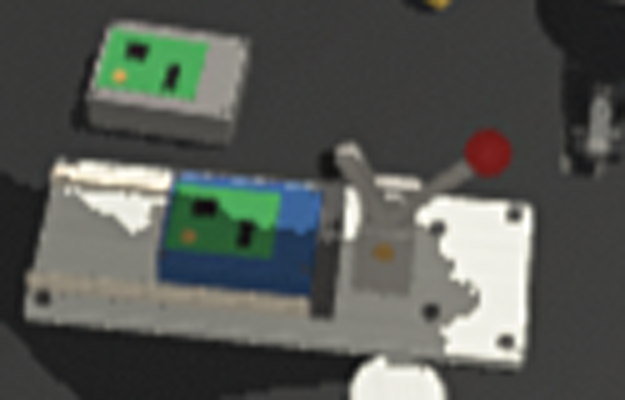

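The crop shows the module seated by the stop, the knob at (488,153) and the tips at (595,170), beyond the knob and slightly below its centre. I now push the knob along its arc.

>>> send_rows([
  {"ax": 0, "ay": 0, "az": 0, "dx": -1, "dy": -0.15, "dz": 0, "hand": 1},
  {"ax": 0, "ay": 0, "az": 0, "dx": -2, "dy": -0.15, "dz": 0, "hand": 1},
  {"ax": 0, "ay": 0, "az": 0, "dx": -2.7, "dy": -0.15, "dz": 0, "hand": 1},
  {"ax": 0, "ay": 0, "az": 0, "dx": -3.3, "dy": -0.15, "dz": -0.3, "hand": 1},
  {"ax": 0, "ay": 0, "az": 0, "dx": -3.9, "dy": -0.15, "dz": -0.6, "hand": 1},
  {"ax": 0, "ay": 0, "az": 0, "dx": -4.6, "dy": -0.15, "dz": -0.9, "hand": 1},
  {"ax": 0, "ay": 0, "az": 0, "dx": -5.3, "dy": -0.15, "dz": -1.2, "hand": 1},
  {"ax": 0, "ay": 0, "az": 0, "dx": -6, "dy": -0.15, "dz": -1.4, "hand": 1},
])

```text
clock: 11.85
eef_pos: [620.9, 87.3, 114.6]
tool_rot: [3.138, -0.007, 1.206]
force: [0.8, 7.3, 10.4]
width: 0.2
gripper_force: 5.6
```

```bash
cat >> h.py <<'E'
def knob(S,T=None):
    out=[]
    for g,bx in((S,(235,180,315,245)),(T,(210,140,300,205))):
        if g is None: continue
        H,Sa,V=[x.astype(int) for x in cv2.split(cv2.cvtColor(g["pixels"],cv2.COLOR_RGB2HSV))]
        b=blobs(((H<8)|(H>172))&(Sa>140)&(V>60),5,300,bx);print([(c.round(1).tolist(),int(s[4])) for c,s,l in b]);out.append(b)
E
python3 - <<'E'
from cell import *
from h import *
show(read_state());S=get_image("scene");knob(S);bluefront(S)
J=lambda a:np.array([*(O+RJ@[55+90*np.sin(.611-a),0]),58+90*np.cos(.611-a)])
for a in(0,.2,.4,.62,.8,1.16):print(a,proj(S,J(a)).round(1))
E
```

```text
11.85 tcp [620.9  87.3 114.6] jig [103.1  -0.7] rot [ 3.138 -0.007  1.206] F [ 0.8  7.3 10.4] w 0.2
[([283.0, 206.6], 61)]
blue right px 258 front jig x [13.3 14.3]
0 [292.6 210.2]
0.2 [287.2 207.7]
0.4 [281.  205.8]
0.62 [273.8 204.7]
0.8 [267.9 204.5]
1.16 [256.8 206. ]
```

>>> send_rows([
  {"ax": 0, "ay": 0, "az": 0, "dx": -0.7, "dy": 0, "dz": 0, "hand": 1},
  {"ax": 0, "ay": 0, "az": 0, "dx": -1.4, "dy": 0, "dz": 0, "hand": 1},
  {"ax": 0, "ay": 0, "az": 0, "dx": -2.1, "dy": 0, "dz": 0, "hand": 1},
  {"ax": 0, "ay": 0, "az": 0, "dx": -2.8, "dy": 0, "dz": 0, "hand": 1},
  {"ax": 0, "ay": 0, "az": 0, "dx": -3.5, "dy": 0, "dz": 0, "hand": 1},
  {"ax": 0, "ay": 0, "az": 0, "dx": -3.5, "dy": 0, "dz": 0, "hand": 1},
])

```text
clock: 12.5
eef_pos: [605.0, 48.2, 111.4]
tool_rot: [-3.14, 0.003, 1.201]
force: [-0.5, -0.5, 0.4]
width: -0.3
gripper_force: 0.0
```

```bash
python3 - <<'E'
from cell import *
from h import *
show(read_state());S=get_image("scene");knob(S);bluefront(S)
E
```

```text
12.5 tcp [605.   48.2 111.4] jig [60.9  0.2] rot [-3.140e+00  3.000e-03  1.201e+00] F [-0.5 -0.5  0.4] w -0.3
[([256.1, 205.9], 65)]
blue right px 257 front jig x [12.9 -9.5]
```

The lever has snapped over, with the knob at (256,206) against (256.8,206) predicted for 1.16 rad. I back away and go clear.

>>> send_rows([
  {"ax": 0, "ay": 0, "az": 0, "dx": 3, "dy": 0, "dz": 0, "hand": 1},
  {"ax": 0, "ay": 0, "az": 0, "dx": 7, "dy": 0, "dz": 0, "hand": 1},
  {"ax": 0, "ay": 0, "az": 0, "dx": 9, "dy": 0, "dz": -3, "hand": 1},
  {"ax": 0, "ay": 0, "az": 0, "dx": 9, "dy": 0, "dz": -7, "hand": 1},
  {"ax": 0, "ay": 0, "az": 0, "dx": 9, "dy": 0, "dz": -10, "hand": 1},
  {"ax": 0, "ay": 0, "az": 0, "dx": 9, "dy": 0, "dz": -10, "hand": 1},
  {"ax": 0, "ay": 0, "az": 0, "dx": 9, "dy": 0, "dz": -10, "hand": 1},
  {"ax": 0, "ay": 0, "az": 0, "dx": 9, "dy": 0, "dz": -10, "hand": 1},
])

```text
clock: 13.35
eef_pos: [637.4, 134.6, 210.6]
tool_rot: [-3.139, 0.002, 1.204]
force: [-0.2, 0.1, -0.2]
width: 0.4
gripper_force: 0.0
```

```bash
python3 - <<'E'
from cell import *
from h import *
show(read_state());S=get_image("scene");knob(S);bluefront(S)
J=lambda a:np.array([*(O+RJ@[55+90*np.sin(.611-a),0]),58+90*np.cos(.611-a)])
for a in(1.05,1.16,1.24):print(a,proj(S,J(a)).round(1))
E
```

```text
13.35 tcp [637.4 134.6 210.6] jig [153.2   0.9] rot [-3.139e+00  2.000e-03  1.204e+00] F [-0.2  0.1 -0.2] w 0.4
[([256.2, 205.6], 70)]
blue right px 257 front jig x [12.9 -9.5]
1.05 [260.  205.3]
1.16 [256.8 206. ]
1.24 [254.7 206.7]
```

The lever is holding on the clamped side, the module is seated and the robot is clear. Handing in.

```bash
python3 -c "
from cell import *
print(finish_job())"
```

```text
the job is handed in; nothing more can be done
None
```

I pushed the module home against the end stop and flipped the clamp lever over; it reads about 1.16 rad in the camera view. I handed the job in at about 13.4 s with the arm clear; no verdict came back, and I had no direct reading of the pad force.

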